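Hang the brush carrier in the drying bay

ROBOT

A 6-joint arm with a two-finger parallel gripper is mounted at the origin on the work surface. World frame = base frame: x ahead of the robot, y to its left, z up, the work surface at z = 0. Lengths are in mm, angles in rad, forces in N, time in s.
With the tool pointing down it reaches from about 300 to 775 mm from the base axis. Payload 14.6 kg.
Tool frame: the origin (TCP) lies midway between the tips of the shut fingers; the grasp point (between the pads) lies 19 mm behind it (manip.tcp_to_grasp is the distance from the TCP to the grasp point, in mm); z points along the fingers, x is the direction in which the jaws open and shut, and the axes are right-handed (so a half turn about z gives the same grasp; the last joint's range is limited). The gripper opens to 94 mm and grips with 3 to 60 N. Pads are 16 mm wide; open, the fingers measure 119 mm over their backs; the gripper's body (75 mm by 177 mm) begins 78 mm behind the grasp point.
Start: joints at [1.21, 0.3, 1.521, -0, 1.321, -0.067], TCP at [159.273, 526.423, 205.446] pointing down, gripper open.
Joint ranges: [-3.03, 3.03], [-0.79, 2.21], [0.23, 2.52], [-1.04, 4.18], [0, 3.07], [-2.55, 2.55]. Speed limits (rad/s): [2.22, 2.22, 2.57, 3.14, 3.14, 3.14].

INTERFACE

Orientations are given as [roll, pitch, yaw] about the fixed x, y, z axes, in that order (R = Rz(yaw) Ry(pitch) Rx(roll)).
In Python, from cell import manip gives the robot as it stands.
- The arm moves only by the tool arm_command, never from a script. Its argument "steps" is a list of rows, each a list of 3 entries, a list of its own where there are three numbers: the opening, from 0 (shut) to 1 (fully open), then the shift along the tool's x, y, z in cm, then the turn about the tool's z in rad. A call has 1 to 5 rows; each row shifts and turns the commanded pose from where the row before left it, along the tool's axes as they then stand; what a row does not reach is not made up. A row lasts 1/12 s, in which the tool goes at most 41.7 mm and 7.16 degrees, less where a joint would pass 70% of its speed; a pose out of reach is approached as far as the arm can. A call with a gripper value outside its range is refused whole. The fingers move at their own pace and stop on an object; "force" is the grip in N (left out, the last holds). Time passes only in rows, so rows that do not move let the fingers close. It gives the time, the measured TCP pose, the force and the opening at its end, in the units of the state.
- manip.read_state(): the state, without advancing time (a new reading comes with each control period).
- manip.camera(name): name is "scene" or "top" or "wrist"; returns (picture, depth): 400x640x3 uint8, red, green, blue; 400x640 float32, mm along the optical axis (not along the pixel's ray), 0 where there is no reading.
- manip.calibration(name): a dict with "fx", "fy", "cx", "cy" (pixels), "distortion" ([k1, k2, p1, p2, k3] as OpenCV has them; the pictures are not rectified), "R" (3x3) and "t" (3): a world point X has camera coordinates R X + t; the wrist camera has in their place "tool_from_camera" (4x4, takes a point from camera to tool coordinates, whose origin is the TCP and whose axes are the tool frame's). Camera axes: x right, y down, z forward; pixel columns grow to the right and rows downward; lengths in mm; the calibration is good to about 2 mm. A picture is of the moment at which its call begins: read the wrist's pose just before it. calibration takes no time and is no camera call.
- manip.sign_off(): hands the job in, once; it reports no verdict.
The state is a dict: "clock": time; "joints": joint angles; "qd": joint speeds; "effort": joint torques, N m; "eef_pos": TCP position; "eef_rot": TCP orientation; "wrist_force": force on the tool from outside, world axes, zero at the start; "moment": the same for the moment, N m; "finger_gap": finger opening in mm.
Only numpy, scipy, OpenCV 4.12 (cv2) and the standard library are available. Lean on these libraries where they do the work, as an engineer would, in place of code of your own. Each camera call takes 0.05 s, during which the arm holds its last target.

TASK

Lift the brush carrier (orange grip) off the first rail, over the red end stops, and lower it gently until it hangs on the open part of the next, hooded rail; do not drop it or press it down hard, and let go of it there. Then push it along that rail without jolting it, until it is fully home against the far end stop under the hood, and leave it hanging there. Leave the blue-gripped hanger on its rail and do not tip over the teapot or the ink bottle.

Things in the scene. Friction and masses are not known exactly. Their poses are not given: they have to be found in the camera images.
- rack: Dark wood rack, 660 mm long, fixed. Origin on the table under the rails' centre line, mid-gap; y runs along the rails from rail 1 (y<0) to rail 2 (y>0), z up. Rails: flat bars on edge, 10 mm thick (x -5 to 5), 44 high, held from behind by thin arms at their lower edge from columns at x 60 to 90; footing x 35 to 135. Red stop plates on all rail ends: 6 mm along y, as thick as the rail, rising 22 above the rail's top edge.
- rail1_end (a point): The gap end of rail 1 (aluminium), on its top edge line, at x 0, y -20, z 230 mm in the rack's frame. Rail 1 runs from here 300 mm towards -y, stop plates included; its top edge is 230 mm above the table all along. Same axes as the rack.
- rail2_start (a point): The gap end of rail 2 (steel), y +20 mm in the rack's frame; rail 2 runs from here 261 mm towards +y, stop plates included. Rail 2 is clamped at a height that differs each time and is NOT reported: its top edge lies 0 to 40 mm BELOW this point (190 to 230 mm above the table); feel for it. It is level, on rubber springs: yields 1 mm per 4 N, 10 mm at most.
- hood_edge (a point): On the rail line at y +220 mm in the rack's frame, below the near edge of the wooden hood (which goes up and down with rail 2). The roof reaches from here 100 mm towards +y, x -55 to +70, underside 85 mm above rail 2's top edge; back panel at x 51 to 59. Put the carrier down before the hood: carrier origin 70 to 100 mm short of this point leaves room for a gripper over it and a finger behind it.
- home (a point): Where the carrier's origin is along the rail when fully home (y +215 mm in the rack's frame; ignore this point's height): the leading end of its header then touches the far stop plate of rail 2, and 65 mm of its trailing part still sticks out of the hood, so it can be pushed from behind.
- carrier: Brush carrier with two capped brushes, 120 mm long along its y (the rail), 0.25 to 0.47 kg, hanging on rail 1. Origin: middle of the saddle's seat, which rests on the rail's top edge; x across the rail, z up. Header beam x -15 to 15, y -60 to 60, z 0 to 24 mm. It hangs upright, able to tilt a few degrees about the rail; pushed on the end of its header, just above the rail, it slides along without tipping.
- carrier_tab (a point): Centre of the carrier's orange grip tab on top of the header: 14 mm thick (x), 44 mm long (y), 46 mm high (carrier z 24 to 70). Pinch it from above across x. Same axes as the carrier.
- carrier_board (a point): Centre of the carrier's front board, x -12.5, z -50 mm in its frame (board x -15 to -10, z -100 to 0). Board and rear legs (x 10 to 15, z -26 to 0) leave a slot 20 mm wide astride the 10 mm rail. Lifted over 22 mm the header clears the stops; the board then passes in front of them, 5 mm clear if kept centred. The brushes hang in front of the board down to z -155, out to x -39.
- hanger: A smaller hanger with a blue tab and one capped brush, 36 mm long along the rail, hanging at the far (-y) end of rail 1; origin at its saddle's seat, top of the tab at z = 70 mm. Stays there.
- teapot: Terracotta teapot, 125 mm wide, 124 mm high with its arched handle; origin under its centre, z up. Stays upright.
- ink_bottle: Orange plastic ink bottle with a red cap, 50 x 70 x 105 mm; origin under its centre, z up. Stays upright.
Mind the look-alikes: they are no part of the job. Several things have the shape of the ink_bottle; the one meant has the colours described above.

How it is judged (in metres and radians):
On the way, in this order (a step that is already met when the one before it is completed fails the run):
1. the carrier is lifted over the stops in the gap between the rails (its seat at least 20 mm above rail 1) (z of carrier in the frame of rack above 0.25 m and y of carrier in the frame of rack between -0.05 and 0.05 m), for 0.04 s.
2. the carrier hangs on the open part of the hooded rail (origin 82 to 195 mm along), let go and at rest (z of carrier in the frame of rack between 0.18 and 0.238 m and y of carrier in the frame of rack between 0.082 and 0.195 m and angle between carrier's own z axis and vertical below 0.25 rad and contact force between the fingers and carrier below 0.1 N and linear speed of carrier below 0.05 m/s), for 0.1 s.
At the end, for the whole second after the job is handed in: The carrier hangs at rest astride the hooded rail (tilt under 0.25 rad), within 5 mm of the far end stop; the blue-gripped hanger still hangs near its end of rail 1; teapot and ink bottle stand upright (y of carrier in the frame of rack between 0.21 and 0.219 m and x of carrier in the frame of rack between -0.012 and 0.012 m and z of carrier in the frame of rack between 0.18 and 0.238 m and angle between carrier's own z axis and vertical below 0.25 rad and linear speed of carrier below 0.02 m/s and z of hanger in the frame of rack above 0.22 m and y of hanger in the frame of rack below -0.2 m and angle between each of teapot, ink_bottle's own z axis and vertical below 0.3 rad); the robot touches nothing.
It fails at once if the carrier is pressed down hard on the open part of the hooded rail (over 22 N) (contact force between carrier and rack above 22 N and y of carrier in the frame of rack between 0.07 and 0.195 m).
It fails at once if the carrier is knocked or rammed against the rack or its stops with more than 40 N (contact force between carrier and rack above 40 N).
It fails at once if the carrier is dropped (moves faster than 0.3 m/s with no finger on it) (linear speed of carrier above 0.3 m/s and contact force between the fingers and carrier below 0.05 N).
It fails at once if the teapot or the ink bottle is tipped over (angle between any of teapot, ink_bottle's own z axis and vertical above 0.5 rad).
It also fails if it takes over 45 s, if anything falls off the work surface, if the arm or the gripper's body presses on something with over 40 N, if the wrist force passes 120 N, or if a joint passes its speed limit or range.

## Working session

There is one attempt and no reset: what is moved stays moved. The work goes in short steps, Python scripts to look and compute and a tool call to move; the robot and the scene stay as the last step left them, time stands still between calls to the robot, and variables do not carry over. Pictures are saved under pics/ and viewed, and the job is handed in when it is done.

Besides the shell and the picture viewer there is one more tool, called after "Request:" as name(argument=value, ...) on one line, values as JSON. arm_command: Moves the arm, as the interface text tells. Its arguments: {"type":"object","properties":{"steps":{"type":"array","items":{"type":"array"}},"force":{"type":"number"}},"required":["steps"]}

```bash
mkdir -p pics; ls; cat > h.py <<'E'
import numpy as np, cv2
from cell import manip
from scipy.spatial.transform import Rotation as Ro
def snap(n,f):
    s=manip.read_state(); im,d=manip.camera(n); cv2.imwrite(f'pics/{f}.png',im[:,:,::-1]); np.savez(f'pics/{f}.npz',im=im,d=d,pos=s['eef_pos'],rot=s['eef_rot']); return im,d,s
def pts(n,d,s,uv):
    c=manip.calibration(n); K=np.array([[c['fx'],0,c['cx']],[0,c['fy'],c['cy']],[0,0,1]])
    uv=np.asarray(uv,float).reshape(-1,2)
    n_=cv2.undistortPoints(uv.reshape(-1,1,2),K,np.array(c['distortion'])).reshape(-1,2)
    z=d[uv[:,1].astype(int),uv[:,0].astype(int)]
    P=np.c_[n_*z[:,None],z]
    if 'R' in c: return (P-np.array(c['t']))@np.array(c['R'])
    T=np.array(c['tool_from_camera']); P=P@T[:3,:3].T+T[:3,3]
    return P@Ro.from_euler('xyz',s['eef_rot']).as_matrix().T+np.array(s['eef_pos'])
E
python3 - <<'E'
from h import *
print(manip.read_state())
for n in ['scene','top','wrist']: snap(n,n+'0')
E
```

```text
pics
{'clock': 0.0, 'joints': array([ 1.21039526e+00,  3.00472838e-01,  1.52156642e+00,  1.64034557e-06,
        1.32069381e+00, -6.66206757e-02]), 'qd': array([ 0.00111409,  0.00034986,  0.00019991, -0.00059213, -0.00075249,
       -0.00053348]), 'effort': array([-7.48571620e-04, -5.31818676e+01, -3.52739418e+01,  7.08112679e-02,
        2.44912470e-02, -1.01363171e-04]), 'eef_pos': array([159.18802915, 526.19233285, 204.89157911]), 'eef_rot': array([-3.14151515e+00,  1.13777172e-03,  1.27701557e+00]), 'wrist_force': array([-0.17699155, -0.94275982,  0.26989695]), 'moment': array([-0.00142148,  0.02455328,  0.03988486]), 'finger_gap': 93.80463918560702}
```

View pics/scene0.png

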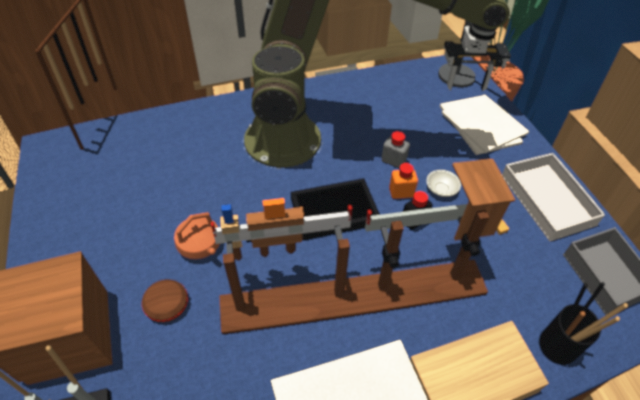

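View pics/top0.png

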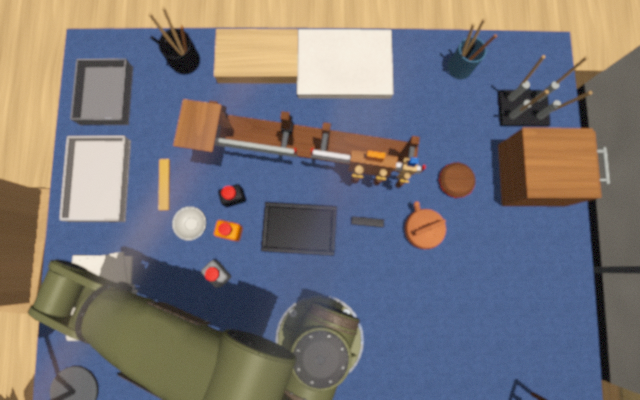

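View pics/wrist0.png

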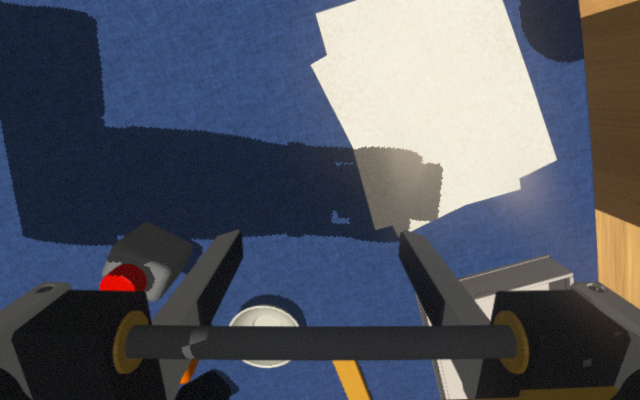

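The top view shows rail 1 on the right (carrier's orange tab near (375,155), blue hanger near (415,160)), rail 2 at (218–293, 140–152), and the hood at (200,125). The ink bottle is at (228,230) and the teapot at (425,228).

```bash
python3 - <<'E'
from h import *
z=np.load('pics/top0.npz'); im,d=z['im'],z['d']
s=None
c=cv2.resize(im[90:260,160:460],None,fx=2.66,fy=2.66,interpolation=cv2.INTER_CUBIC); cv2.imwrite('pics/topz.png',c[:,:,::-1])
uv=np.array([(u,v) for v in range(80,260) for u in range(150,480)])
P=pts('top',d,s,uv); hsv=cv2.cvtColor(im,cv2.COLOR_RGB2HSV)[uv[:,1],uv[:,0]]
np.savez('pics/tp.npz',P=P,uv=uv,h=hsv)
H,S,V=hsv.T.astype(int)
def rep(n,m):
    Q=P[m]; print(n,m.sum(), uv[m].min(0) if m.sum() else '',uv[m].max(0) if m.sum() else ''); 
    if m.sum(): print(np.percentile(Q,[2,50,98],axis=0).round(1))
inr=(uv[:,1]<200)
rep('orange',(H>=7)&(H<20)&(S>190)&(V>150)&inr)
rep('red',((H<6)|(H>174))&(S>190)&(V>120)&(uv[:,1]<185)&(uv[:,0]>250))
for zz in range(100,340,20):
    m=(P[:,2]>zz)&(P[:,2]<zz+20)&inr; print(zz,m.sum())
E
```

```text
orange 107 [296 148] [384 159]
[[ 480.3 -161.   235.9]
 [ 487.9 -141.1  300.2]
 [ 521.  -120.9  304.9]]
red 2 [295 149] [423 167]
[[ 469.5 -261.9  231. ]
 [ 494.6 -102.3  241.7]
 [ 519.7   57.2  252.4]]
100 208
120 90
140 152
160 442
180 561
200 701
220 624
240 609
260 176
280 1722
300 426
320 0
```

View pics/topz.png

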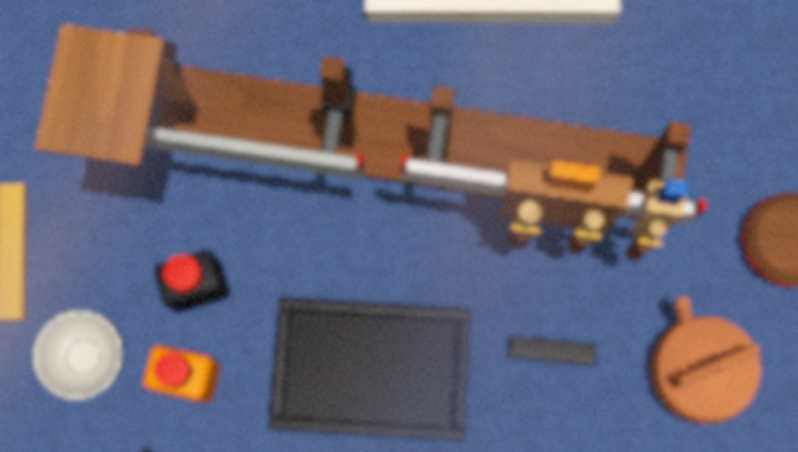

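```bash
python3 - <<'E'
from h import *
z=np.load('pics/tp.npz'); P,uv,h=z['P'],z['uv'],z['h']; H,S,V=h.T.astype(int)
# rail1 bright
def line(m,n):
    Q=P[m]; c=np.median(Q,0); k=np.polyfit(Q[:,1],Q[:,0],1)
    for _ in range(3):
        r=Q[:,0]-np.polyval(k,Q[:,1]); Q=Q[abs(r)<6]; k=np.polyfit(Q[:,1],Q[:,0],1)
    print(n,len(Q),'x=',k.round(4),'z',np.percentile(Q[:,2],[5,25,50,75,95]).round(1),'y',Q[:,1].min(),Q[:,1].max())
g=(S<90)&(V>110)
line(g&(uv[:,0]>310)&(uv[:,0]<350)&(uv[:,1]>146)&(uv[:,1]<165),'r1')
line(g&(uv[:,0]>218)&(uv[:,0]<292)&(uv[:,1]>132)&(uv[:,1]<156),'r2')
roof=(P[:,2]>280)&(uv[:,0]<235)&(uv[:,1]<160)
Q=P[roof];print('roof',np.median(Q[:,2]),np.percentile(Q[:,2],[5,95]))
b=cv2.minAreaRect(Q[:,:2].astype(np.float32));print(b,cv2.boxPoints(b).round(1))
o=(H>=7)&(H<20)&(S>190)&(V>150)&(uv[:,1]<165)&(uv[:,0]>355)&(P[:,2]>280)
Q=P[o];b=cv2.minAreaRect(Q[:,:2].astype(np.float32));print('tab',b,cv2.boxPoints(b).round(1),np.median(Q[:,2]))
hd=(P[:,2]>245)&(P[:,2]<262)&(uv[:,0]>345)&(uv[:,0]<402)&(H<20)
Q=P[hd];b=cv2.minAreaRect(Q[:,:2].astype(np.float32));print('hdr',b,cv2.boxPoints(b).round(1))
E
```

```text
r1 78 x= [-3.320000e-02  5.098754e+02] z [206.3 226.  230.6 232.5 239.2] y -31.16456920753758 21.877913576879013
r2 133 x= [2.256000e-01 5.019273e+02] z [192.3 201.4 204.  206.3 208.5] y 75.58438571735205 190.19459411637703
roof 297.90877130560074 [294.4554169  301.67452949]
((400.68994140625, 211.8522186279297), (539.5772705078125, 153.48268127441406), 30.27855110168457) [[129.  142.1]
 [206.4   9.6]
 [672.4 281.6]
 [595.  414.2]]
tab ((488.8006591796875, -140.70779418945312), (41.07745361328125, 15.433905601501465), 81.00456237792969) [[ 478.  -159.8]
 [ 493.2 -162.2]
 [ 499.6 -121.6]
 [ 484.4 -119.2]] 300.2703910776919
hdr ((488.8575744628906, -140.30747985839844), (117.04684448242188, 30.79416275024414), 81.27830505371094) [[ 464.8 -195.8]
 [ 495.2 -200.5]
 [ 513.   -84.8]
 [ 482.5  -80.1]]
```

Request:
arm_command(steps=[[1,[0,0,-4],0.12],[1,[0,0,-4],0.12],[1,[0,0,-4],0.12],[1,[0,0,-4],0.12],[1,[0,0,-4],0.12]])

```text
clock: 0.57
eef_pos: [159.1, 525.9, 407.4]
eef_rot: [3.142, 0.0, 0.671]
wrist_force: [-0.9, 0.3, -0.9]
finger_gap: 94.0
```

```bash
cat >> h.py <<'E'
def plan(tx,ty,tz,tyaw,n,show=True):
    s=manip.read_state(); p=np.array(s['eef_pos']); y=s['eef_rot'][2]; t=np.array([tx,ty,tz])
    dy=(y-tyaw)  # turn about tool z (down)
    R0=Ro.from_euler('xyz',[np.pi,0,y]).as_matrix()
    print('pos',p.round(1),'rot',np.round(s['eef_rot'],4),'F',np.round(s['wrist_force'],2),'gap',round(s['finger_gap'],1),'t',round(s['clock'],2),'total turn',round(dy,3))
    dw=(t-p)/10/n
    for i in range(n):
        yy=y-dy*i/n
        R=Ro.from_euler('xyz',[np.pi,0,yy]).as_matrix(); print([list((R.T@dw).round(2)),round(dy/n,3)])
E
python3 - <<'E'
from h import *
plan(480,-140,420,-0.152,20)
for u,v in [(312.3,150.9),(295.3,150.5),(423.9,167.1)]:
    c=manip.calibration('top');K=np.array([[c['fx'],0,c['cx']],[0,c['fy'],c['cy']],[0,0,1]])
    n=cv2.undistortPoints(np.array([[[u,v]]]),K,np.array(c['distortion'])).ravel()
    R=np.array(c['R']);t=np.array(c['t']);C=-R.T@t;r=R.T@np.array([*n,1])
    for z in ([252] if u!=295.3 else [222,232]): print(u,z,(C+r*(z-C[2])/r[2]).round(1))
E
```

```text
pos [159.1 525.9 407.4] rot [3.1415e+00 1.0000e-04 6.7110e-01] F [-0.92  0.3  -0.9 ] gap 94.0 t 0.57 total turn 0.823
[[np.float64(-0.81), np.float64(3.61), np.float64(-0.06)], np.float64(0.041)]
[[np.float64(-0.66), np.float64(3.64), np.float64(-0.06)], np.float64(0.041)]
[[np.float64(-0.51), np.float64(3.66), np.float64(-0.06)], np.float64(0.041)]
[[np.float64(-0.36), np.float64(3.68), np.float64(-0.06)], np.float64(0.041)]
[[np.float64(-0.21), np.float64(3.69), np.float64(-0.06)], np.float64(0.041)]
[[np.float64(-0.06), np.float64(3.7), np.float64(-0.06)], np.float64(0.041)]
[[np.float64(0.09), np.float64(3.69), np.float64(-0.06)], np.float64(0.041)]
[[np.float64(0.24), np.float64(3.69), np.float64(-0.06)], np.float64(0.041)]
[[np.float64(0.4), np.float64(3.67), np.float64(-0.06)], np.float64(0.041)]
[[np.float64(0.55), np.float64(3.66), np.float64(-0.06)], np.float64(0.041)]
[[np.float64(0.7), np.float64(3.63), np.float64(-0.06)], np.float64(0.041)]
[[np.float64(0.85), np.float64(3.6), np.float64(-0.06)], np.float64(0.041)]
[[np.float64(0.99), np.float64(3.56), np.float64(-0.06)], np.float64(0.041)]
[[np.float64(1.14), np.float64(3.52), np.float64(-0.06)], np.float64(0.041)]
[[np.float64(1.28), np.float64(3.47), np.float64(-0.06)], np.float64(0.041)]
[[np.float64(1.42), np.float64(3.41), np.float64(-0.06)], np.float64(0.041)]
[[np.float64(1.56), np.float64(3.35), np.float64(-0.06)], np.float64(0.041)]
[[np.float64(1.7), np.float64(3.28), np.float64(-0.06)], np.float64(0.041)]
[[np.float64(1.83), np.float64(3.21), np.float64(-0.06)], np.float64(0.041)]
[[np.float64(1.96), np.float64(3.13), np.float64(-0.06)], np.float64(0.041)]
312.3 252 [510.2  18.  252. ]
295.3 222 [519.   63.4 222. ]
295.3 232 [516.3  63.  232. ]
423.9 252 [ 468.4 -271.1  252. ]
```

Request:
arm_command(steps=[[1,[-0.8,3.6,0],0.04],[1,[-0.65,3.65,0],0.04],[1,[-0.5,3.65,0],0.04],[1,[-0.35,3.7,0],0.04],[1,[-0.2,3.7,0],0.04]])

```text
clock: 0.98
eef_pos: [241.8, 359.1, 405.2]
eef_rot: [3.141, 0.0, 0.475]
wrist_force: [1.0, 0.5, 0.6]
finger_gap: 94.2
```

Request:
arm_command(steps=[[1,[0,3.7,0],0.04],[1,[0.1,3.7,0],0.04],[1,[0.25,3.7,0],0.04],[1,[0.4,3.65,0],0.04],[1,[0.55,3.65,0],0.04]])

```text
clock: 1.4
eef_pos: [325.0, 194.1, 405.5]
eef_rot: [-3.142, -0.0, 0.275]
wrist_force: [0.6, 0.4, -0.5]
finger_gap: 93.9
```

Request:
arm_command(steps=[[1,[0.7,3.65,0],0.04],[1,[0.85,3.6,0],0.04],[1,[1.0,3.55,0],0.04],[1,[1.15,3.5,0],0.04],[1,[0,0,0],0.04]])

```text
clock: 1.82
eef_pos: [393.5, 59.6, 404.7]
eef_rot: [3.141, 0.001, 0.07]
wrist_force: [-0.4, -0.4, -0.4]
finger_gap: 94.2
```

```bash
python3 - <<'E'
from h import *
plan(480,-140,420,-0.147,8)
im,d,s=snap('wrist','w1')
print(manip.calibration('wrist'))
E
```

```text
pos [393.5  59.6 404.7] rot [3.1407e+00 1.5000e-03 6.9900e-02] F [-0.36 -0.36 -0.38] gap 94.2 t 1.82 total turn 0.217
[[np.float64(0.9), np.float64(2.56), np.float64(-0.19)], np.float64(0.027)]
[[np.float64(0.97), np.float64(2.54), np.float64(-0.19)], np.float64(0.027)]
[[np.float64(1.04), np.float64(2.51), np.float64(-0.19)], np.float64(0.027)]
[[np.float64(1.11), np.float64(2.48), np.float64(-0.19)], np.float64(0.027)]
[[np.float64(1.18), np.float64(2.45), np.float64(-0.19)], np.float64(0.027)]
[[np.float64(1.24), np.float64(2.42), np.float64(-0.19)], np.float64(0.027)]
[[np.float64(1.31), np.float64(2.38), np.float64(-0.19)], np.float64(0.027)]
[[np.float64(1.37), np.float64(2.35), np.float64(-0.19)], np.float64(0.027)]
{'fx': 326.5991281326495, 'fy': 326.5991281326495, 'cx': 320.47602415579206, 'cy': 196.50839392047416, 'distortion': array([-0.03993502,  0.        ,  0.        ,  0.        ,  0.        ]), 'tool_from_camera': array([[ 9.99999194e-01, -1.17844620e-03, -4.71842525e-04,
        -3.62803851e-01],
       [ 1.26380769e-03,  9.59107189e-01,  2.83040284e-01,
        -8.23746126e+01],
       [ 1.18999810e-04, -2.83040653e-01,  9.59107906e-01,
        -1.77944169e+02],
       [ 0.00000000e+00,  0.00000000e+00,  0.00000000e+00,
         1.00000000e+00]])}
```

View pics/w1.png

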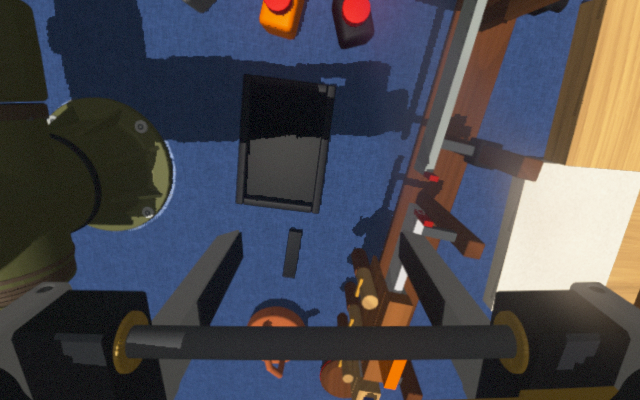

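The wrist view shows the red stops at (434,178) for rail 2 and (424,218) for rail 1. Rail 2 runs up towards (475,0), and the orange tab is at (395,372). I'll measure the rail tops and stops from this picture.

```bash
cat > m.py <<'E'
from h import *
def ana(f):
    z=np.load(f'pics/{f}.npz'); im,d=z['im'],z['d']; s=dict(eef_pos=z['pos'],eef_rot=z['rot'])
    uv=np.array([(u,v) for v in range(400) for u in range(640) if d[v,u]>0])
    P=pts('wrist',d,s,uv); h=cv2.cvtColor(im,cv2.COLOR_RGB2HSV)[uv[:,1],uv[:,0]]
    return P,uv,h.T.astype(int)
E
python3 - <<'E'
from m import *
P,uv,(H,S,V)=ana('w1')
red=((H<6)|(H>174))&(S>190)&(V>110)&(uv[:,1]>165)&(uv[:,1]<235)&(uv[:,0]>400)&(uv[:,0]<450)
for a,b in [(165,195),(200,235)]:
    m=red&(uv[:,1]>a)&(uv[:,1]<b); Q=P[m]; print('red',m.sum(),np.percentile(Q,[2,50,98],axis=0).round(1).tolist())
    t=Q[Q[:,2]>np.percentile(Q[:,2],60)]; print(t.mean(0).round(1))
a=-0.147
ex=np.array([np.cos(a),np.sin(a)]); ey=np.array([-np.sin(a),np.cos(a)]); O=np.array([513.5,40.8])
X=(P[:,:2]-O)@ex; Y=(P[:,:2]-O)@ey
g=(S<60)&(V>90)&(abs(X)<25)
for y in list(range(30,240,20))+[-75,-65,-55,-45,-35]:
    m=g&(abs(Y-y)<5)&(P[:,2]>150)&(P[:,2]<240)
    if m.sum()<5: continue
    q=P[m,2]; zt=np.percentile(q,90); k=m&(P[:,2]>zt-4); print(y,m.sum(),'ztop',np.percentile(q,[50,80,90,97]).round(1),'X',np.percentile(X[k],[5,50,95]).round(1))
o=(H>=7)&(H<20)&(S>190)&(V>150)&(P[:,2]>280)&(uv[:,0]>330)
Q=P[o];print('tab',len(Q),Q.mean(0).round(1),X[o].min(),X[o].max(),Y[o].min(),Y[o].max())
E
```

```text
red 32 [[515.9, 64.2, 224.2], [520.5, 66.6, 225.1], [524.2, 69.1, 226.9]]
[520.4  66.6 225.8]
red 43 [[508.5, -32.3, 101.2], [513.2, 21.4, 250.5], [577.0, 24.1, 252.3]]
[512.7  22.2 251.3]
30 28 ztop [202.9 203.8 204.2 204.5] X [-1.9  1.1  6.2]
50 76 ztop [203.1 203.7 203.9 204.5] X [-2.5  2.   6.9]
70 85 ztop [202.8 203.4 203.9 204.4] X [-2.2  2.5  7.1]
90 88 ztop [203.2 203.9 204.5 205.1] X [-2.   3.1  7.8]
110 92 ztop [203.3 204.1 204.5 204.9] X [-1.5  2.7  7.9]
130 88 ztop [203.1 203.7 204.  204.6] X [-2.   2.6  7.1]
150 101 ztop [203.3 203.9 204.2 204.7] X [-1.6  3.2  7.8]
170 97 ztop [203.2 203.9 204.2 204.8] X [-1.3  2.7  7.5]
190 105 ztop [203.3 203.9 204.1 204.7] X [-1.4  3.4  8.3]
210 99 ztop [203.4 204.3 204.6 204.9] X [-1.8  3.4  7.9]
-75 5 ztop [186.9 187.2 187.3 187.4] X [-2.9 -2.7 -2.3]
-55 5 ztop [196.1 196.9 197.1 197.3] X [21.9 22.  24.4]
-45 28 ztop [196.9 220.2 228.8 229.1] X [-1.5  2.5  7.4]
-35 87 ztop [228.4 229.1 229.3 229.7] X [-2.3  2.4  7. ]
tab 367 [ 488.1 -138.8  298.6] -6.164437553502072 8.695013090852905 -202.6331650917262 -160.84008671274
```

Request:
arm_command(steps=[[0.7,[1.0,2.6,0],0.03],[0.7,[1.05,2.55,0],0.03],[0.7,[1.1,2.5,0],0.03],[0.7,[1.2,2.5,0],0.03],[0.7,[1.25,2.45,0],0.03]])

```text
clock: 2.28
eef_pos: [450.3, -61.6, 405.5]
eef_rot: [-3.141, -0.0, -0.072]
wrist_force: [0.5, 0.7, 0.7]
finger_gap: 66.9
```

Request:
arm_command(steps=[[0.7,[1.3,2.4,0],0.03],[0.7,[1.4,2.4,0],0.03],[0.7,[1.4,2.3,0],0.01],[0.7,[0,0,0],0],[0.7,[0,0,0],0]])

```text
clock: 2.7
eef_pos: [483.8, -135.9, 404.8]
eef_rot: [-3.141, 0.001, -0.143]
wrist_force: [-0.0, -0.1, -0.2]
finger_gap: 65.6
```

```bash
python3 - <<'E'
from h import *
plan(488,-139.5,262,-0.152,5)
snap('wrist','w2')
E
```

```text
pos [ 483.8 -135.9  404.8] rot [-3.1412e+00  1.3000e-03 -1.4280e-01] F [-0.05 -0.14 -0.17] gap 65.6 t 2.7 total turn 0.009
[[np.float64(0.09), np.float64(0.06), np.float64(2.86)], np.float64(0.002)]
[[np.float64(0.09), np.float64(0.06), np.float64(2.86)], np.float64(0.002)]
[[np.float64(0.09), np.float64(0.06), np.float64(2.86)], np.float64(0.002)]
[[np.float64(0.09), np.float64(0.06), np.float64(2.86)], np.float64(0.002)]
[[np.float64(0.09), np.float64(0.06), np.float64(2.86)], np.float64(0.002)]
```

View pics/w2.png

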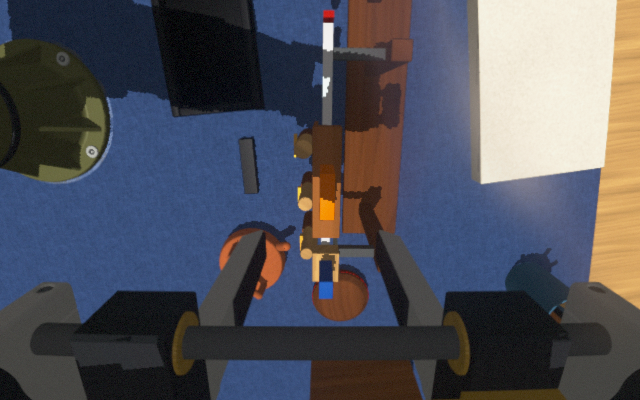

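The carrier's tab is at (327,207), with rail 1 straight above it up to the red stop at (329,15). The blue hanger is at (326,285).

```bash
python3 - <<'E'
from m import *
P,uv,(H,S,V)=ana('w2')
o=(H>=7)&(H<20)&(S>190)&(V>130)&(P[:,2]>290)&(uv[:,0]>300)&(uv[:,0]<350)
Q=P[o];b=cv2.minAreaRect(Q[:,:2].astype(np.float32));print('tab',len(Q),Q.mean(0).round(1),b)
ro=(abs(uv[:,0]-327)<22)&(P[:,2]>246)&(P[:,2]<262)&(uv[:,1]>120)&(uv[:,1]<240)
Q=P[ro];b=cv2.minAreaRect(Q[:,:2].astype(np.float32));print('hdr',len(Q),b)
g=(S<60)&(V>90)&(abs(uv[:,0]-328)<10)&(uv[:,1]<120)&(P[:,2]>222)
Q=P[g];k=np.polyfit(Q[:,1],Q[:,0],1);print('rail1',len(Q),k,np.polyval(k,[-139,20]),np.median(Q[:,2]))
r=((H<6)|(H>174))&(S>190)&(uv[:,1]<25)&(abs(uv[:,0]-328)<10);print(P[r].mean(0))
E
```

```text
tab 306 [ 486.9 -150.   298.6] ((487.4234313964844, -149.19943237304688), (21.857410430908203, 13.01782512664795), 81.7444839477539)
hdr 2433 ((488.8512878417969, -138.5571746826172), (119.71980285644531, 29.84026527404785), 81.3398208618164)
rail1 922 [1.47987255e-01 5.09879207e+02] [489.3089791  512.83895259] 228.6939559278128
[513.27857349  20.76874136 249.75135311]
```

Request:
arm_command(steps=[[0.7,[0.3,0.1,2.5],0.008],[0.7,[0.25,0.1,3.5],0],[0.7,[0,0,3.5],0],[0.7,[0,0,2.8],0],[0.7,[0,0,1.0],0]])

```text
clock: 3.17
eef_pos: [487.4, -136.9, 269.1]
eef_rot: [-3.141, 0.004, -0.149]
wrist_force: [-1.0, 0.3, 0.1]
finger_gap: 65.7
```

Request:
arm_command(steps=[[0.7,[0,0,1.0],0],[0.7,[0,0,0],0],[0.7,[0,0,0],0]])

```text
clock: 3.42
eef_pos: [489.1, -138.5, 263.9]
eef_rot: [3.141, -0.002, -0.15]
wrist_force: [-0.5, 0.6, 0.1]
finger_gap: 65.7
```

Request:
arm_command(steps=[[0.3,[0,0,0],0],[0.2,[0,0,0],0],[0.05,[0,0,0],0],[0.05,[0,0,0],0],[0.05,[0,0,0],0]], force=25)

```text
clock: 3.83
eef_pos: [488.8, -138.8, 262.7]
eef_rot: [3.142, -0.0, -0.151]
wrist_force: [0.1, -0.4, 1.0]
finger_gap: 36.0
```

Request:
arm_command(steps=[[0.05,[0,0,0],0],[0.05,[0,0,0],0],[0.05,[0,0,0],0]])

```text
clock: 4.08
eef_pos: [488.7, -138.7, 262.5]
eef_rot: [-3.142, 0.0, -0.151]
wrist_force: [0.1, -0.8, -0.5]
finger_gap: 15.8
```

Request:
arm_command(steps=[[0.05,[0,0,0],0],[0.05,[0,0,0],0],[0.05,[0,0,0],0]])

```text
clock: 4.33
eef_pos: [488.7, -138.7, 262.5]
eef_rot: [3.142, -0.0, -0.151]
wrist_force: [-0.8, 1.1, -0.2]
finger_gap: 14.3
```

Request:
arm_command(steps=[[0.05,[0,0,-0.5],0],[0.05,[0,0,-1],0],[0.05,[0,0,-1.0],0],[0.05,[0,0,-1.0],0],[0.05,[0,0,-1.0],0]])

```text
clock: 4.75
eef_pos: [488.8, -138.7, 308.9]
eef_rot: [3.141, -0.001, -0.151]
wrist_force: [0.7, 0.1, -3.3]
finger_gap: 14.1
```

```bash
python3 - <<'E'
from h import *
plan(500,-50,305,-0.151,1)
snap('wrist','w3'); snap('scene','s3')
E
```

```text
pos [ 488.8 -138.7  308.9] rot [ 3.1415e+00 -8.0000e-04 -1.5100e-01] F [ 0.69  0.11 -3.28] gap 14.1 t 4.75 total turn 0.0
[[np.float64(-0.23), np.float64(-8.94), np.float64(0.39)], np.float64(0.0)]
```

View pics/w3.png

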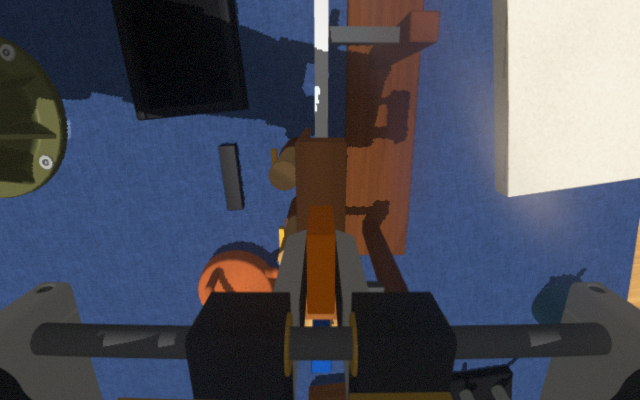

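View pics/s3.png

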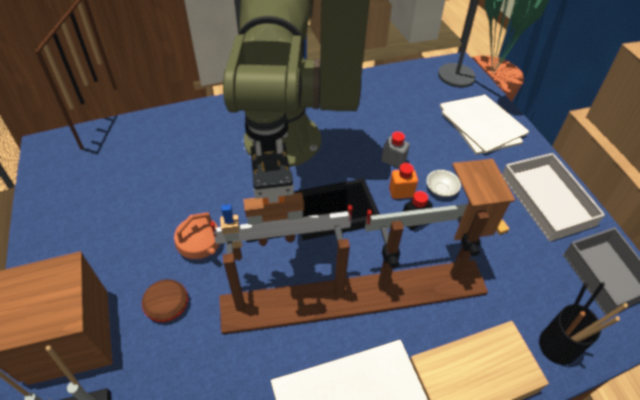

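Request:
arm_command(steps=[[0.05,[0,-0.6,0],0],[0.05,[0,-1.4,0],0],[0.05,[0,-2,0],0],[0.05,[0,-2,0],0],[0.05,[0,-2,0],0]])

```text
clock: 5.27
eef_pos: [500.6, -58.4, 306.8]
eef_rot: [-3.141, 0.001, -0.151]
wrist_force: [-0.3, -0.3, -3.2]
finger_gap: 13.9
```

Request:
arm_command(steps=[[0.05,[0,-2,0],0],[0.05,[0,-2,0],0],[0.05,[0,-2,0],0],[0.05,[0,-2,0],0],[0.05,[0,-2,0],0]])

```text
clock: 5.68
eef_pos: [515.6, 40.7, 306.8]
eef_rot: [3.141, 0.001, -0.151]
wrist_force: [0.0, 0.8, -3.1]
finger_gap: 13.5
```

Request:
arm_command(steps=[[0.05,[0,-2,0],0],[0.05,[0,-2,0],0],[0.05,[0,-2,0],0],[0.05,[0,-2,0],0],[0.05,[0,-2,0],0]])

```text
clock: 6.1
eef_pos: [530.5, 139.5, 306.8]
eef_rot: [3.141, 0.001, -0.151]
wrist_force: [0.9, -0.1, -3.6]
finger_gap: 14.4
```

Request:
arm_command(steps=[[0.05,[0,-2,0],0],[0.05,[0,-1.2,0],0],[0.05,[0,-0.4,0],0],[0.05,[0,0,0],0],[0.05,[0,0,0],0]])

```text
clock: 6.52
eef_pos: [536.2, 173.2, 307.2]
eef_rot: [3.141, 0.0, -0.151]
wrist_force: [0.5, 0.0, -2.5]
finger_gap: 13.7
```

```bash
python3 - <<'E'
from h import *
plan(536,174,240,-0.151,1)
snap('wrist','w4')
E
python3 - <<'E'
from m import *
P,uv,(H,S,V)=ana('w4')
ey=np.array([0.1504,0.9886]);ex=np.array([.9886,-.1504])
X=(P[:,:2]-[515.6,44])@ex;Y=(P[:,:2]-[515.6,44])@ey
g=(S<60)&(V>60)&(abs(X)<20)&(P[:,2]>200)&(P[:,2]<212)
for y in range(100,290,10):
    m=g&(abs(Y-y)<5)
    if m.sum()>10: print(y,m.sum(),np.percentile(X[m],[3,50,97]).round(1),np.median(P[m,2]).round(1))
h=(P[:,2]>255)&(P[:,2]<285)&(abs(X)<25)&(Y>100)&(Y<210)&(uv[:,1]<290)&(H<20)
for y in range(130,200,10):
    m=h&(abs(Y-y)<5)
    if m.sum()>10: print('hd',y,np.percentile(X[m],[3,50,97]).round(1),np.median(P[m,2]).round(1))
E
```

```text
pos [536.2 173.2 307.2] rot [ 3.1412e+00  4.0000e-04 -1.5110e-01] F [ 0.46  0.01 -2.49] gap 13.7 t 6.52 total turn -0.0
[[np.float64(-0.03), np.float64(-0.08), np.float64(6.72)], np.float64(-0.0)]
180 24 [-3.3  1.4  6.1] 203.3
190 144 [-3.3  1.4  6.1] 203.2
200 143 [-3.2  1.   6. ] 203.3
210 144 [-3.2  1.4  6. ] 203.2
220 131 [-3.1  1.8  6. ] 203.2
hd 150 [-24.7 -22.4 -19.9] 263.1
hd 160 [-24.9 -21.3 -17.2] 263.3
hd 170 [-24.7 -21.3 -17.7] 263.1
hd 190 [-13.1  -1.   13.2] 280.0
```

View pics/w4.png

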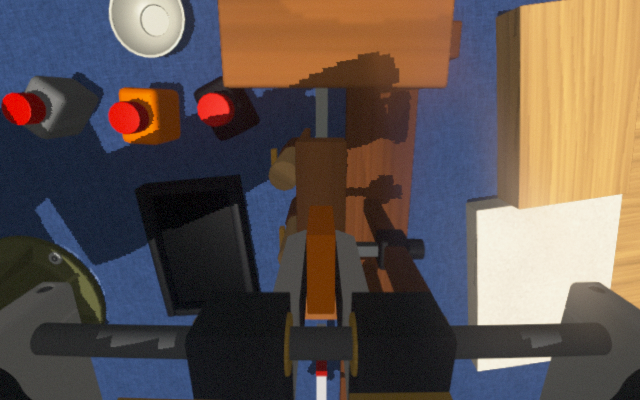

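```bash
python3 - <<'E'
from m import *
P,uv,(H,S,V)=ana('w4')
ey=np.array([0.1504,0.9886]);ex=np.array([.9886,-.1504])
X=(P[:,:2]-[515.6,44])@ex;Y=(P[:,:2]-[515.6,44])@ey
h=(P[:,2]>288)&(P[:,2]<305)&(abs(X)<25)&(uv[:,1]<200)&(uv[:,1]>95)
for y in range(150,210,5):
    m=h&(abs(Y-y)<2.5)
    if m.sum()>10: print('hd',y,np.percentile(X[m],[0,3,50,97,100]).round(1),np.median(P[m,2]).round(1))
r=(P[:,2]>290)&(uv[:,1]<90)&(abs(X)<80)
print('roof',Y[r].min(),np.percentile(P[r,2],[5,50,95]))
E
```

```text
hd 155 [-14.3 -13.6   0.2  14.6  15.4] 297.3
hd 160 [-14.2 -13.4   0.9  14.6  15.3] 297.4
hd 165 [-14.1 -13.4   0.9  14.5  15.2] 297.4
hd 170 [-14.  -13.2   0.3  14.4  15.1] 297.4
hd 175 [-14.4 -13.3   0.9  14.9  15.6] 297.3
hd 180 [-14.4 -13.6   0.6  14.8  15.5] 297.5
hd 185 [-14.2 -13.5   0.6  14.7  15.4] 297.4
hd 190 [-14.1 -13.4   0.9  14.6  15.3] 297.1
roof 220.06835100704734 [295.05169017 296.24570806 297.41473288]
```

Request:
arm_command(steps=[[0.05,[0.05,0,0.6],0],[0.05,[0,0,1.2],0],[0.05,[0,0,1.4],0],[0.05,[0,0,1.2],0],[0.05,[0,0,0.7],0]])

```text
clock: 6.98
eef_pos: [536.4, 172.8, 254.8]
eef_rot: [3.141, 0.002, -0.152]
wrist_force: [-0.4, 0.8, -3.9]
finger_gap: 13.7
```

Request:
arm_command(steps=[[0.05,[0,0,0.5],0],[0.05,[0,0,0.3],0],[0.05,[0,0,0.2],0],[0.05,[0,0,0],0]])

```text
clock: 7.32
eef_pos: [536.8, 173.5, 246.5]
eef_rot: [-3.142, -0.0, -0.151]
wrist_force: [1.3, -0.3, -2.5]
finger_gap: 13.8
```

Request:
arm_command(steps=[[0.05,[0,0,0.2],0],[0.05,[0,0,0.1],0],[0.05,[0,0,0.1],0],[0.05,[0,0,0.1],0],[0.05,[0,0,0],0]])

```text
clock: 7.73
eef_pos: [536.7, 173.6, 241.3]
eef_rot: [3.141, 0.0, -0.151]
wrist_force: [-0.6, 0.1, -3.0]
finger_gap: 13.9
```

Request:
arm_command(steps=[[0.05,[0,0,0.1],0],[0.05,[0,0,0.1],0],[0.05,[0,0,0],0],[0.05,[0,0,0],0]])

```text
clock: 8.07
eef_pos: [536.8, 173.6, 239.4]
eef_rot: [3.142, 0.0, -0.151]
wrist_force: [-0.7, 0.6, -2.4]
finger_gap: 13.5
```

Request:
arm_command(steps=[[0.05,[0,0,0.1],0],[0.05,[0,0,0],0],[0.05,[0,0,0],0]])

```text
clock: 8.32
eef_pos: [536.8, 173.6, 238.4]
eef_rot: [3.142, 0.0, -0.151]
wrist_force: [-0.5, 0.5, -2.3]
finger_gap: 14.0
```

Request:
arm_command(steps=[[0.05,[0,0,0.1],0],[0.05,[0,0,0],0],[0.05,[0,0,0],0]])

```text
clock: 8.57
eef_pos: [536.7, 173.6, 237.4]
eef_rot: [3.142, 0.0, -0.151]
wrist_force: [0.1, -0.5, -2.2]
finger_gap: 14.2
```

Request:
arm_command(steps=[[0.05,[0,0,0.1],0],[0.05,[0,0,0],0],[0.05,[0,0,0],0]])

```text
clock: 8.82
eef_pos: [536.8, 173.7, 236.6]
eef_rot: [-3.141, -0.0, -0.151]
wrist_force: [1.0, -0.7, -1.5]
finger_gap: 13.7
```

Request:
arm_command(steps=[[0.05,[0,0,0.1],0],[0.05,[0,0,0],0],[0.05,[0,0,0],0]])

```text
clock: 9.07
eef_pos: [536.8, 173.7, 235.8]
eef_rot: [-3.141, -0.0, -0.151]
wrist_force: [-0.6, -0.5, 1.9]
finger_gap: 13.9
```

```bash
python3 - <<'E'
from h import *
f=[]
for i in range(3):
    im,d,s=snap('wrist','w5'); f.append(s['wrist_force'])
print(np.mean(f,0),manip.read_state()['wrist_force'],s['eef_pos'])
from m import *
P,uv,(H,S,V)=ana('w5')
ey=np.array([0.1504,0.9886]);ex=np.array([.9886,-.1504])
X=(P[:,:2]-[515.6,44])@ex;Y=(P[:,:2]-[515.6,44])@ey
for y in range(150,225,5):
    m=(abs(Y-y)<2.5)&(abs(X)<25)&(P[:,2]>195)&(uv[:,1]<200)
    if m.sum()>10: print(y,np.percentile(X[m],[0,50,100]).round(1),np.median(P[m,2]).round(1))
E
```

```text
[-0.59645845 -0.48610131  2.03351545] [-0.31813351 -0.07339558  1.99287026] [536.82115929 173.636105   235.72473443]
155 [-13.7   0.8  15.9] 225.8
160 [-13.6   1.4  15.9] 226.0
165 [-13.5   0.9  15.7] 225.9
170 [-13.4   1.5  15.7] 225.9
175 [-13.8   1.5  16.2] 225.9
180 [-13.8   0.9  16.1] 225.9
185 [-13.7   1.5  16. ] 226.0
190 [-13.6   1.2  15.9] 225.1
195 [-3.6  1.2  6. ] 201.9
200 [-3.6  1.5  6. ] 202.1
205 [-3.6  1.2  5.9] 201.9
210 [-3.5  1.2  5.9] 201.9
215 [-3.5  1.2  5.9] 201.9
220 [-25.    0.4  24.9] 295.7
```

Request:
arm_command(steps=[[0.05,[0,0,-0.05],0],[0.05,[0,0,0],0],[0.2,[0,0,0],0],[0.25,[0,0,0],0],[0.3,[0,0,0],0]], force=5)

```text
clock: 9.63
eef_pos: [536.7, 173.6, 235.8]
eef_rot: [3.141, 0.0, -0.151]
wrist_force: [-0.2, -0.2, -1.3]
finger_gap: 26.4
```

Request:
arm_command(steps=[[0.5,[0,0,0],0],[0.5,[0,0,0],0],[0.5,[0,0,0],0],[0.5,[0,0,0],0],[0.5,[0,0,0],0]])

```text
clock: 10.05
eef_pos: [536.8, 173.6, 235.9]
eef_rot: [-3.142, -0.0, -0.151]
wrist_force: [0.1, -0.3, 0.8]
finger_gap: 47.0
```

```bash
python3 - <<'E'
from h import *
im,d,s=snap('wrist','w6')
snap('scene','s6')
print(s['wrist_force'],s['finger_gap'],s['eef_pos'])
from m import *
P,uv,(H,S,V)=ana('w6')
ey=np.array([0.1504,0.9886]);ex=np.array([.9886,-.1504])
X=(P[:,:2]-[515.6,44])@ex;Y=(P[:,:2]-[515.6,44])@ey
for y in range(150,225,10):
    m=(abs(Y-y)<2.5)&(abs(X)<25)&(P[:,2]>195)&(uv[:,1]<200)
    if m.sum()>10: print(y,np.percentile(X[m],[0,50,100]).round(1),np.median(P[m,2]).round(1))
E
```

```text
[ 0.08921687 -0.30723936  0.83037075] 47.047122148256875 [536.75167808 173.62005057 235.9316402 ]
160 [-13.7   1.1  15.8] 226.5
170 [-13.4   1.1  16.1] 226.4
180 [-13.9   1.4  16. ] 226.5
190 [-13.6   1.1  15.9] 225.7
200 [-3.7  1.1  5.9] 202.6
210 [-3.6  1.1  5.8] 202.4
220 [-25.    0.3  25. ] 295.6
```

View pics/w6.png

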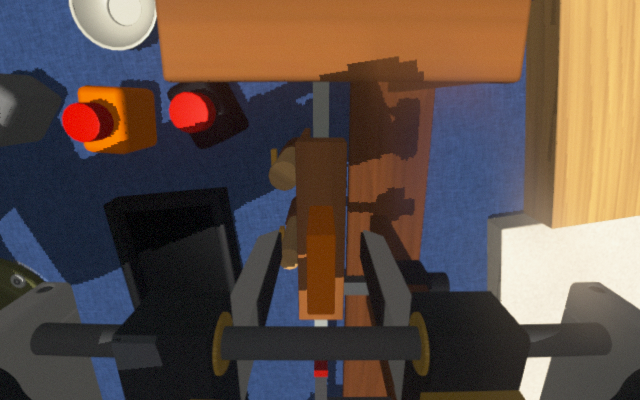

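View pics/s6.png

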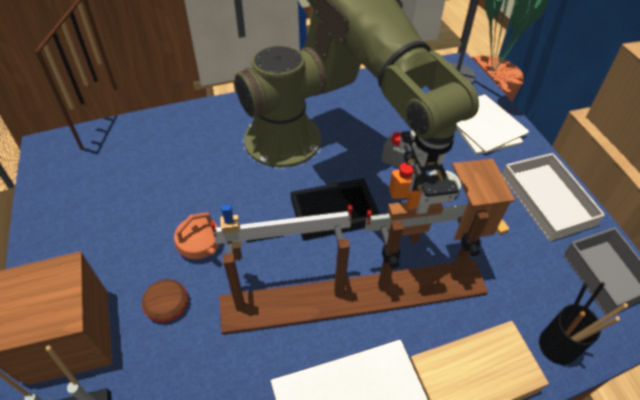

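Request:
arm_command(steps=[[0.5,[0,0,-0.7],0],[0.5,[0,0,-1.5],0],[0.5,[0,0,-2],0],[0.4,[0,0,-2],0],[0.3,[0,0,-1],0]])

```text
clock: 10.57
eef_pos: [537.1, 173.7, 310.9]
eef_rot: [-3.14, -0.003, -0.151]
wrist_force: [-0.8, 1.4, 0.0]
finger_gap: 37.2
```

Request:
arm_command(steps=[[0.2,[0,1,0],0],[0,[0,2,0],0],[0,[0,2,0],0],[0,[0,2,0],0],[0,[0,1,0],0]], force=20)

```text
clock: 10.98
eef_pos: [524.1, 92.3, 307.0]
eef_rot: [3.141, 0.001, -0.152]
wrist_force: [0.9, 0.7, -0.0]
finger_gap: 3.5
```

Request:
arm_command(steps=[[0,[0,0,0],0],[0,[0,0,0],0],[0,[0,0,0],0],[0,[0,0,0],0]])

```text
clock: 11.32
eef_pos: [524.8, 95.3, 307.7]
eef_rot: [-3.142, 0.0, -0.15]
wrist_force: [0.2, -0.6, 0.0]
finger_gap: 0.7
```

```bash
python3 - <<'E'
from h import *
im,d,s=snap('wrist','w7')
print(s['wrist_force'],s['finger_gap'],s['eef_pos'])
from m import *
P,uv,(H,S,V)=ana('w7')
ey=np.array([0.1504,0.9886]);ex=np.array([.9886,-.1504])
X=(P[:,:2]-[515.6,44])@ex;Y=(P[:,:2]-[515.6,44])@ey
p=np.array(s['eef_pos'])[:2]-[515.6,44]; print('tool XY',p@ex,p@ey)
m=(abs(X)<20)&(P[:,2]>218)&(P[:,2]<232)&(H<20)&(uv[:,1]<330)
print('hdr Y',np.percentile(Y[m],[0,1,99,100]))
o=(H>=7)&(H<20)&(S>190)&(V>130)&(P[:,2]>262)&(P[:,2]<285)&(abs(X)<20)
print('tab',o.sum(),np.percentile(Y[o],[0,1,99,100]))
E
```

```text
[ 0.24366975 -0.59752765  0.03807154] 0.7303308066546105 [524.75490516  95.28939515 307.68289806]
tool XY 1.3366142152240066 52.081593778485214
hdr Y [-65.69866438  71.95055543 190.02886356 190.92624958]
tab 20 [150.18348229 150.28346977 152.504462   152.5112164 ]
```

View pics/w7.png

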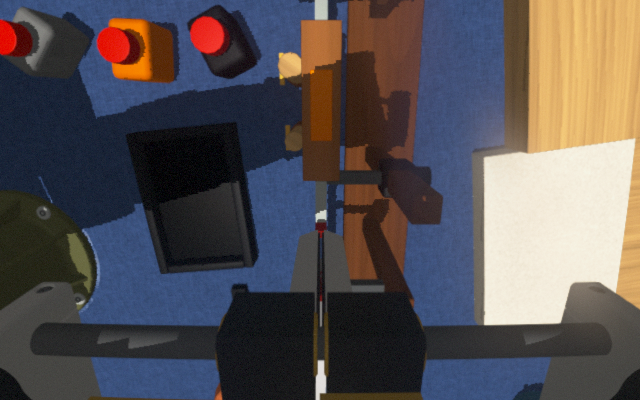

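Request:
arm_command(steps=[[0,[0,0,1.2],0],[0,[0,0,2.3],0],[0,[0,0,2.5],0],[0,[0,0,1.8],0],[0,[0,0,0.9],0]])

```text
clock: 11.78
eef_pos: [524.0, 95.0, 218.5]
eef_rot: [3.141, 0.003, -0.15]
wrist_force: [-0.3, 0.2, -0.3]
finger_gap: 0.7
```

Request:
arm_command(steps=[[0,[0,0,0.5],0],[0,[0,0,0.3],0],[0,[0,0,0.2],0],[0,[0,0,0],0],[0,[0,0,0],0]])

```text
clock: 12.2
eef_pos: [525.0, 94.6, 211.7]
eef_rot: [-3.141, -0.001, -0.151]
wrist_force: [1.2, 0.4, 0.1]
finger_gap: 0.6
```

Request:
arm_command(steps=[[0,[0,-0.4,0],0],[0,[0,-0.3,0],0],[0,[0,-0.2,0],0],[0,[0,-0.2,0],0],[0,[0,-0.2,0],0]])

```text
clock: 12.62
eef_pos: [526.7, 107.4, 211.0]
eef_rot: [3.141, -0.0, -0.151]
wrist_force: [-0.8, -2.5, 1.0]
finger_gap: 0.6
```

Request:
arm_command(steps=[[0,[0,-0.2,0],0],[0,[0,-0.2,0],0],[0,[0,-0.2,0],0],[0,[0,-0.2,0],0],[0,[0,-0.2,0],0]])

```text
clock: 13.03
eef_pos: [528.2, 117.4, 211.0]
eef_rot: [3.142, -0.0, -0.151]
wrist_force: [0.4, -2.3, 0.8]
finger_gap: 0.3
```

```bash
cat > st.py <<'E'
from m import *
import sys
f=sys.argv[1]
im,d,s=snap('wrist',f)
P,uv,(H,S,V)=ana(f)
ey=np.array([0.1504,0.9886]);ex=np.array([.9886,-.1504])
X=(P[:,:2]-[515.6,44])@ex;Y=(P[:,:2]-[515.6,44])@ey
p=np.array(s['eef_pos'])[:2]-[515.6,44]; print('tool XY',p@ex,p@ey,s['eef_pos'],s['wrist_force'])
m=(abs(X)<20)&(P[:,2]>218)&(P[:,2]<232)&(H<20)&(uv[:,1]<300)&(Y>60)
if m.sum(): print('hdr Y',np.percentile(Y[m],[0,1,99,100]).round(1),'X',np.percentile(X[m],[1,99]).round(1),'z',np.median(P[m,2]))
E
python3 st.py w8
```

```text
tool XY 1.4244094983406437 74.45903381957062 [528.20743878 117.39963082 210.96568191] [ 0.43943885 -2.29563969  0.78368882]
hdr Y [ 81.4  83.5 199.8 200.7] X [-13.5  16. ] z 226.34232824448475
```

View pics/w8.png

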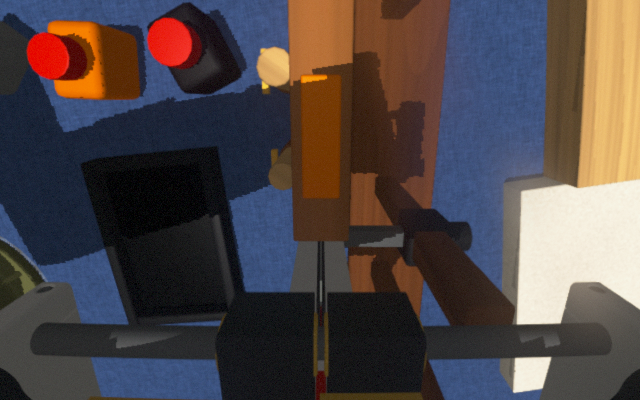

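Request:
arm_command(steps=[[0,[0,-0.2,0],0],[0,[0,-0.3,0],0],[0,[0,-0.3,0],0],[0,[0,-0.3,0],0],[0,[0,-0.3,0],0]])

```text
clock: 13.5
eef_pos: [530.3, 131.4, 210.9]
eef_rot: [3.142, 0.0, -0.151]
wrist_force: [0.6, -2.6, 1.0]
finger_gap: 0.3
```

Request:
arm_command(steps=[[0,[0,-0.3,0],0],[0,[0,-0.3,0],0],[0,[0,-0.3,0],0],[0,[0,-0.3,0],0],[0,[0,-0.3,0],0]])

```text
clock: 13.92
eef_pos: [532.6, 146.3, 210.9]
eef_rot: [-3.142, 0.0, -0.151]
wrist_force: [-0.7, -2.1, 1.4]
finger_gap: 0.7
```

Request:
arm_command(steps=[[0,[0,-0.3,0],0],[0,[0,-0.3,0],0],[0,[0,-0.3,0],0],[0,[0,-0.3,0],0],[0,[0,-0.2,0],0]])

```text
clock: 14.33
eef_pos: [534.7, 160.1, 210.9]
eef_rot: [3.142, 0.0, -0.151]
wrist_force: [-0.6, -2.4, 0.8]
finger_gap: 0.3
```

```bash
python3 st.py w9
```

```text
tool XY 1.3822647992481132 117.66842092001437 [534.66478844 160.12490061 210.92002276] [-0.63928771 -2.38150087  0.8057936 ]
hdr Y [124.6 126.7 232.8 233.6] X [-13.5  15.9] z 226.27112660603945
```

View pics/w9.png

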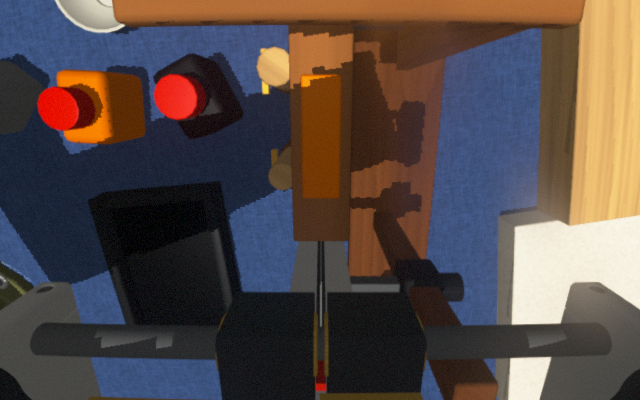

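Request:
arm_command(steps=[[0,[0,-0.3,0],0],[0,[0,-0.3,0],0],[0,[0,-0.3,0],0],[0,[0,-0.3,0],0],[0,[0,-0.3,0],0]])

```text
clock: 14.8
eef_pos: [536.9, 174.9, 210.9]
eef_rot: [3.142, 0.0, -0.151]
wrist_force: [-0.9, -2.2, 1.1]
finger_gap: 0.2
```

Request:
arm_command(steps=[[0,[0,-0.2,0],0],[0,[0,-0.2,0],0],[0,[0,-0.1,0],0],[0,[0,-0.1,0],0],[0,[0,-0.1,0],0]])

```text
clock: 15.22
eef_pos: [538.0, 181.6, 210.9]
eef_rot: [3.142, 0.0, -0.151]
wrist_force: [-0.8, -1.4, 0.2]
finger_gap: 0.3
```

Request:
arm_command(steps=[[0,[0,-0.1,0],0],[0,[0,-0.1,0],0],[0,[0,-0.1,0],0]])

```text
clock: 15.47
eef_pos: [538.4, 184.5, 210.9]
eef_rot: [3.142, 0.0, -0.151]
wrist_force: [-0.2, -2.7, 0.6]
finger_gap: 0.6
```

Request:
arm_command(steps=[[0,[0,-0.1,0],0],[0,[0,-0.1,0],0]])

```text
clock: 15.63
eef_pos: [538.7, 186.5, 211.0]
eef_rot: [3.142, 0.0, -0.151]
wrist_force: [0.1, -2.4, 1.1]
finger_gap: 0.5
```

Request:
arm_command(steps=[[0,[0,-0.05,0],0],[0,[0,-0.05,0],0],[0,[0,-0.05,0],0]])

```text
clock: 15.88
eef_pos: [538.9, 188.0, 211.0]
eef_rot: [3.142, -0.0, -0.151]
wrist_force: [-0.2, -2.8, 0.6]
finger_gap: 0.3
```

Request:
arm_command(steps=[[0,[0,-0.05,0],0],[0,[0,-0.05,0],0]])

```text
clock: 16.05
eef_pos: [539.0, 188.5, 210.9]
eef_rot: [3.14, 0.0, -0.151]
wrist_force: [-2.0, -8.2, 0.1]
finger_gap: 0.5
```

Request:
arm_command(steps=[[0,[0,-0.05,0],0],[0,[0,-0.05,0],0]])

```text
clock: 16.22
eef_pos: [539.1, 188.6, 210.8]
eef_rot: [3.139, 0.001, -0.152]
wrist_force: [-3.8, -14.3, 1.7]
finger_gap: 0.2
```

The force rose from about 2.5 to 14 N while the arm barely moved, and this was at the expected spot, so the carrier is against the stop. I'll back off gently.

Request:
arm_command(steps=[[0,[0,0.05,0],0],[0,[0,0.1,0],0],[0,[0,0.3,0],0],[0,[0,0.8,0],0],[0,[0,1,0],0]])

```text
clock: 16.63
eef_pos: [535.7, 167.5, 210.9]
eef_rot: [-3.141, 0.0, -0.15]
wrist_force: [0.9, -0.3, 0.4]
finger_gap: 0.4
```

Request:
arm_command(steps=[[0,[0,1,0],0],[0,[0,1,-0.5],0],[0,[0,0.5,-2],0],[0,[0,0,-3],0],[0,[0,0,-3],0]])

```text
clock: 17.05
eef_pos: [531.6, 141.7, 297.2]
eef_rot: [3.141, 0.001, -0.152]
wrist_force: [-0.1, 0.6, -0.5]
finger_gap: 0.9
```

Request:
arm_command(steps=[[0,[0,0,-2],0],[0,[0,0,-1],0],[0,[0,0,0],0],[0,[0,0,0],0]])

```text
clock: 17.38
eef_pos: [532.0, 142.6, 325.2]
eef_rot: [3.141, 0.001, -0.151]
wrist_force: [0.7, -0.4, -0.6]
finger_gap: 0.3
```

```bash
python3 st.py w10; python3 - <<'E'
from h import *
snap('scene','s10'); snap('top','t10')
from m import *
P,uv,(H,S,V)=ana('w10')
ey=np.array([0.1504,0.9886]);ex=np.array([.9886,-.1504])
X=(P[:,:2]-[515.6,44])@ex;Y=(P[:,:2]-[515.6,44])@ey
o=(P[:,2]>262)&(P[:,2]<285)&(abs(X)<12)&(H>5)&(H<20)&(S>180)
print('tab',o.sum(),np.percentile(Y[o],[1,99]) if o.sum() else '')
E
```

```text
tool XY 1.3479191370806516 99.91037452594196 [531.95988922 142.57358607 325.18276607] [ 0.67779328 -0.4406807  -0.56630696]
hdr Y [155.8 156.  230.  231. ] X [-13.6  15.9] z 226.47296034801508
tab 1051 [193.01350179 222.62849075]
```

View pics/w10.png

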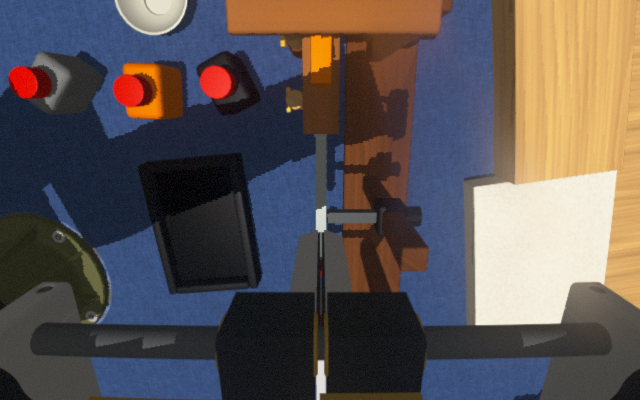

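View pics/s10.png

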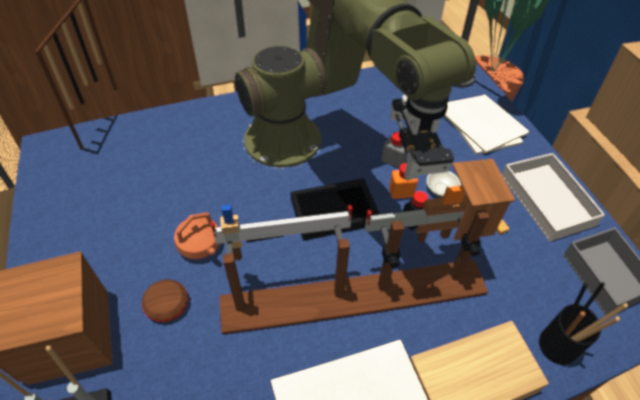

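The wrist view shows the carrier's trailing end at (320,133), rack y about 155.5 mm, with its tab start at y 193; both put the origin at about y 215 mm, which is home. The scene view shows the hanger at (229,220) still on rail 1, and the teapot and ink bottle upright.

```bash
python3 -c "
from cell import manip
print(manip.sign_off())"
```

```text
the job is handed in; nothing more can be done
None
```

The carrier is on the hooded rail, home against the far end stop, and the job is handed in. No verdict was reported, so this rests on my own checks.

- **Transfer:** I pinched the orange tab, lifted the carrier about 45 mm and carried it over the stops. I lowered it at about y 131 mm onto rail 2, whose top edge is about 204 mm above the table. It touched down with about 5 N on the rail, and I let go there.
- **Push:** I pushed it with the shut fingers at about 2.5 N, at no more than about 36 mm/s. It met the far stop with a 14 N peak at the wrist (limit 40 N).
- **Last checks:** The trailing end reads y ≈ 155.5 mm and the tab start y ≈ 193 mm, so the origin is at about y 215 mm. The header is about 1 mm off the frame I used but centred on the rail, at hanging height. The hanger is still on rail 1, and the teapot and ink bottle stand upright. The arm was clear of everything at about 17.5 s.

No check failed. The only disagreement was about 3 mm in the rack's position between the top and wrist cameras; I used the wrist camera's values.

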